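Put the objective away and click the case shut

ROBOT

A 6-joint arm with a two-finger parallel gripper is mounted at the origin on the work surface. World frame = base frame: x ahead of the robot, y to its left, z up, the work surface at z = 0. Lengths are in m, angles in rad, forces in N, time in s.
With the tool pointing down it reaches from about 0.35 to 0.975 m from the base axis. Payload 4.9 kg.
Tool frame: the origin (TCP) lies midway between the tips of the shut fingers; the grasp point (between the pads) lies manip.grip_depth behind it (manip.grip_depth is the distance from the TCP to the grasp point, in m); z points along the fingers, x is the direction in which the jaws open and shut, and the axes are right-handed (so a half turn about z gives the same grasp; the last joint's range is limited). The gripper opens to 85 mm and grips with 20 to 120 N. Pads are 22 mm wide; open, the fingers measure 114 mm over their backs; the gripper's body (76 mm by 85 mm) begins 54 mm behind the grasp point. The pads swing forward as they close: fully open they stand 13 mm farther back than shut.
Start: joints at [-0.119, 0.053, 1.613, -0, 1.476, -0.119], TCP at [0.625, 0, 0.231] pointing down, gripper open.
Joint ranges: [-3.01, 3.01], [-1.01, 2.22], [0.06, 2.58], [-1.02, 4.17], [0.09, 2.62], [-3.14, 3.14]. Speed limits (rad/s): [2.57, 2.57, 3.14, 3.14, 3.14, 3.14].

INTERFACE

Orientations are given as a unit quaternion [w, x, y, z].
In Python, from plant import state, grab_frame, ticket, manip gives the robot as it stands.
- The arm moves only by the tool carry_out, never from a script. Its argument "moves" is a list that holds one entry, the list of rows, each a list of 7 numbers: the turn, a rotation vector about the tool's x, y, z each as a share of 5 degrees, from -1 to 1, then the shift along the tool's x, y, z each as a share of 0.04 m, from -1 to 1, then the gripper command: -1 is shut, 1 is fully open, values between are in proportion. A call has 1 to 8 rows; each row shifts and turns the commanded pose from where the row before left it, along the tool's axes as they then stand; what a row does not reach is not made up. A row lasts 1/12 s, in which the tool goes at most 41.7 mm and 7.16 degrees, less where a joint would pass 70% of its speed; a pose out of reach is approached as far as the arm can. A call with a number of a shift or a turn outside -1 to 1 is refused whole. A call with a gripper value outside its range is refused whole. The fingers move at their own pace and stop on an object; the grip force is fixed at half the most. Time passes only in rows, so rows that do not move let the fingers close. It gives the time, the measured TCP pose, the force and the opening at its end, in the units of the state.
- state(): the state, without advancing time (a new reading comes with each control period).
- grab_frame(name): name is "scene" or "side" or "wrist"; returns a dict with "frame" (400x640x3 uint8, red, green, blue), "z_map" (400x640 float32, m along the optical axis (not along the pixel's ray), 0 where there is no reading), "K" (3x3 intrinsics, pixels), "world_from_camera" (4x4, takes a point from camera to world coordinates); the wrist camera has in their place "hand_eye" (4x4, takes a point from camera to tool coordinates, whose origin is the TCP and whose axes are the tool frame's). Camera axes: x right, y down, z forward; pixel columns grow to the right and rows downward; lengths in m; the calibration is good to about 2 mm. A picture is of the moment at which its call begins: read the wrist's pose just before it.
- ticket.job_done(): hands the job in, once; it reports no verdict.
The state is a dict: "time": time; "joint_pos": joint angles; "joint_vel": joint speeds; "joint_efforts": joint torques, N m; "tool_pos": TCP position; "tool_rot": TCP orientation; "contact_force": force on the tool from outside, world axes, zero at the start; "ft_torque": the same for the moment, N m; "gripper_width": opening from 0.0 (shut) to 1.0 (fully open).
Only numpy, scipy, OpenCV 4.12 (cv2) and the standard library are available. Lean on these libraries where they do the work, as an engineer would, in place of code of your own. Each camera call takes 0.05 s, during which the arm holds its last target.

TASK

Set the green-banded microscope objective down gently, upright and fully home, in the empty well of the blue-lidded case. Then swing the lid over and press its far edge (the yellow mark) down until the spring catch clicks and holds it shut, never pushing on the case or lid with more than 25 N, and leave the other things where they are.

Things in the scene. Friction and masses are not known exactly. Their poses are not given: they have to be found in the camera images.
- green_obj_mid (a point): centre (half-way up) of the objective to put away: upright cylinder 30 mm in diameter, 60 mm tall, 0.11 to 0.22 kg, lower part bare aluminium, upper part black with a GREEN band 42 to 54 mm above its foot; straight-sided up to 54 mm, then a 22 mm wide nose; foot chamfered. Stands on the bench. z axis along it, upward.
- case: case fixed to the bench: grey block 115 mm (x) by 150 mm (y), 40 mm high, two wells in its top, deep blue lid hinged on its far (+x) side. Origin: centre of the underside; x points from the front (catch side) to the hinge, z up; yaw within 0.3 rad. An orange catch housing, 44 mm wide, 60 mm high, stands 79 to 90 mm in front of the origin. The +y well holds a blue-banded objective.
- free_well (a point): centre of the floor of the empty round well (5 mm in front of the block's middle, 32 mm to its -y side): 33 mm wide, 24 mm deep, small chamfer, floor 16 mm above the bench. A seated objective stands 36 mm proud of the block: hold it by its upper part (over 40 mm above its foot), or the fingers meet the block.
- hinge_mid (a point): middle of the lid's hinge axis, 62.5 mm behind the case's origin and 40 mm above the bench; the axis runs along the case's y.
- lid (a joint): lid angle, rad: 0 shut, grows opening. Starts at 1.6 to 1.8, where it stays and leaves the wells free from above. Shell 129 mm long (hinge to front edge), 162 mm wide, outer top face 46 mm above the hinge axis, skirt 14 mm below it. To shut it, push the outer top face over from behind. A light spring (about 1 N at the edge) lifts it open unless caught. Caught it reads 0 to 0.1.
- lid_edge (a point): yellow mark on the lid's outer top face, mid-width, 10 mm in from the front edge; moves with the lid, z = outward normal. Here the catch resists over about 5 mm, up to 8 to 15 N, then snaps (force drops); 1 to 2 mm on, the lid meets a stiff seal (13 N/mm). The lid angle for this (0 to 0.1) differs by 12 mm at the edge from case to case and cannot be seen beforehand. Above 25 N is too much.
- red_obj_mid (a point): centre of a like objective with a RED band, standing on the bench; leave it alone.
- blue_obj_mid (a point): centre of a like objective with a BLUE band, seated in the case's other well; leave it there.
- chuck: steel wafer chuck, a disc 90 mm in diameter with a boss, 26 mm high; origin under its centre; leave it alone.
- jar: small jar with a blue cap, 56 mm wide and 70 mm high; origin under its centre; leave it alone.
- driver: screwdriver 160 mm long lying on the bench; leave it alone.
- wafer_box: flat round white wafer box, 110 mm in diameter and 18 mm high; origin under its centre; leave it alone.
Things that resemble listed ones, but are neither listed nor needed, are in the scene too. What is shaped like the part that bears green_obj_mid but pink is not meant.

How it is judged:
On the way, in this order (a step that is already met when the one before it is completed fails the run):
1. the green objective stands fully home in the empty well, let go, the lid still open (horizontal distance between green_obj_mid and free_well below 0.004 m and z of green_obj_mid in the frame of free_well below 0.0325 m and angle between green_obj_mid's own z axis and vertical below 0.12 rad and contact force between green_obj and the fingers below 0.05 N and value of joint lid above 0.5 rad), for 0.2 s.
2. the lid has been pressed down to its catch (value of joint lid below 0.13 rad), for 0.1 s.
At the end, for the whole second after the job is handed in: The lid is caught: with the robot clear it stays shut (lid angle below 0.13 rad, at rest). The green objective stands upright (within 0.12 rad) in the empty well, its centre within 4 mm of the well's axis and within 2.5 mm of fully home. No other thing has been moved by more than 25 mm (value of joint lid below 0.13 rad and velocity of joint lid between -0.1 and 0.1 rad/s and horizontal distance between green_obj_mid and free_well below 0.004 m and z of green_obj_mid in the frame of free_well below 0.0325 m and angle between green_obj_mid's own z axis and vertical below 0.12 rad); the robot touches nothing.
It fails at once if the robot pushes on the case or its lid with more than 25 N (contact force between case and the fingers above 25 N or contact force between case and the arm above 25 N).
It fails at once if the objective is slammed into the case with more than 50 N (contact force between green_obj and case above 50 N).
It fails at once if another thing is moved by more than 25 mm (distance of any of red_obj_mid, blue_obj_mid, chuck, jar, driver, wafer_box from where it was at the start of the episode above 0.025 m).
It also fails if it takes over 61 s, if anything falls off the work surface, if the arm or the gripper's body presses on something with over 40 N, if the wrist force passes 120 N, or if a joint passes its speed limit or range.

## Working session

There is one attempt and no reset: what is moved stays moved. The work goes in short steps, Python scripts to look and compute and a tool call to move; the robot and the scene stay as the last step left them, time stands still between calls to the robot, and variables do not carry over. Pictures are saved under pics/ and viewed, and the job is handed in when it is done.

Besides the shell and the picture viewer there is one more tool, called as name(argument=value, ...) on one line, values as JSON. carry_out: Moves the arm, as the interface text tells. Shift numbers are shares of 0.04 m and turn numbers shares of 5 degrees, none past 1 either way. Its arguments: {"type":"object","properties":{"moves":{"type":"array"}},"required":["moves"]}

```bash
mkdir -p pics; ls
python3 - <<'E'
from plant import state, grab_frame, manip
import cv2,numpy as np
print(state()); print(manip.grip_depth)
for n in ["scene","side","wrist"]:
    f=grab_frame(n); cv2.imwrite(f"pics/{n}0.png",f["frame"][:,:,::-1]); np.savez(f"{n}0.npz",**f)
    print(n,f["K"].tolist(),np.round(f.get("world_from_camera",f.get("hand_eye")),4).tolist())
E
```

```text
pics
{'time': 0.0, 'joint_pos': array([-1.19014207e-01,  5.33448571e-02,  1.61430514e+00, -2.51647846e-05,
        1.47600995e+00, -1.19006518e-01]), 'joint_vel': array([-6.22781924e-04, -4.11504656e-04,  7.47362699e-04, -5.99464460e-04,
       -2.31184457e-03,  6.22394743e-06]), 'joint_efforts': array([ 2.70554956e-04, -3.93670499e+01, -3.70175600e+01, -1.62778279e-04,
        6.93513779e-03, -6.06393527e-06]), 'tool_pos': array([6.24368654e-01, 5.99805090e-05, 2.30063813e-01]), 'tool_rot': array([-1.10288581e-04,  9.99999466e-01, -2.64106585e-06, -1.02782384e-03]), 'contact_force': array([ 0.35277204, -0.447705  ,  0.88376789]), 'ft_torque': array([-0.04257852, -0.01547731,  0.00900399]), 'gripper_width': 1.001541250955337}
0.0187
scene [[379.2241686684407, 0.0, 320.49044848374126], [0.0, 379.2241686684407, 197.50412502293796], [0.0, 0.0, 1.0]] [[0.9449, 0.2707, -0.1843, 0.6629], [0.3272, -0.7611, 0.56, -0.534], [0.0113, -0.5894, -0.8077, 0.8839], [0.0, 0.0, 0.0, 1.0]]
side [[367.44705528906843, 0.0, 315.66050059846293], [0.0, 367.44705528906843, 204.0755867645949], [0.0, 0.0, 1.0]] [[0.7256, -0.4066, 0.5552, 0.0465], [-0.6878, -0.456, 0.5648, -0.4737], [0.0236, -0.7917, -0.6105, 0.5849], [0.0, 0.0, 0.0, 1.0]]
wrist [[287.6131251855465, 0.0, 322.89462154895034], [0.0, 287.6131251855465, 197.19552447184492], [0.0, 0.0, 1.0]] [[1.0, -0.0007, 0.0001, -0.0014], [0.0007, 0.9657, 0.2597, -0.0648], [-0.0003, -0.2597, 0.9657, -0.1414], [0.0, 0.0, 0.0, 1.0]]
```

View pics/scene0.png

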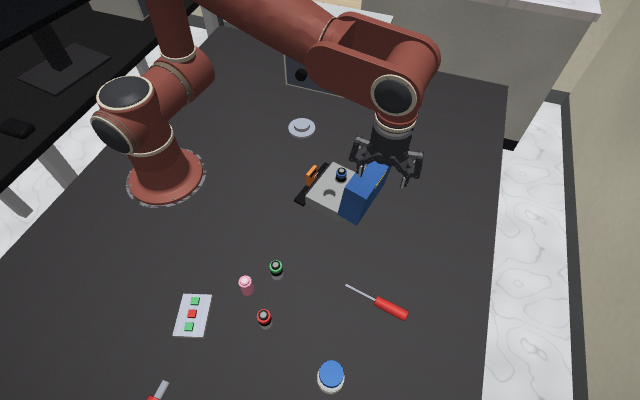

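View pics/side0.png

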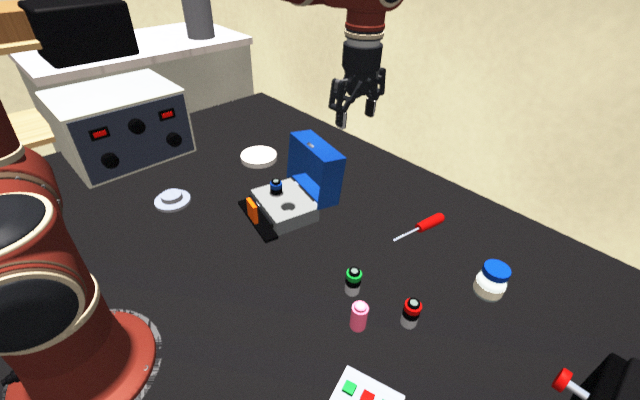

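View pics/wrist0.png

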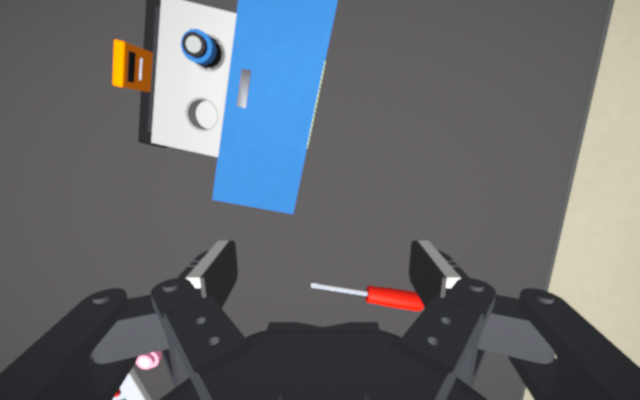

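The scene view shows the green-banded objective at (276,268) and, in the side view, at (354,277). Things that could be mistaken for it:
- the pink one at (245,285)
- the red-banded one at (264,317)
- the blue-banded one in the well at (341,173)
- the flat green squares on the card at (195,301) and (189,327)

I choose (276,268). The case is at about (335,190), and its open well is at (329,192).

```bash
cat > h.py <<'E'
import numpy as np,cv2
def pts(f,T=None):
    T=f["world_from_camera"] if T is None else T
    K=f["K"];z=f["z_map"];v,u=np.indices(z.shape)
    P=np.stack([(u-K[0,2])/K[0,0]*z,(v-K[1,2])/K[1,1]*z,z,np.ones_like(z)],-1)
    return (P@T.T)[...,:3]
def ray(f,u,v,T=None):
    T=f["world_from_camera"] if T is None else T
    K=f["K"];d=T[:3,:3]@np.array([(u-K[0,2])/K[0,0],(v-K[1,2])/K[1,1],1]);return T[:3,3],d
def onplane(f,u,v,z,T=None):
    o,d=ray(f,u,v,T);return o+d*(z-o[2])/d[2]
def tri(r1,r2):
    (a,d),(b,e)=r1,r2;s=np.linalg.lstsq(np.stack([d,-e],1),b-a,rcond=None)[0]
    p,q=a+s[0]*d,b+s[1]*e;return (p+q)/2,np.linalg.norm(p-q)
def toolT(st):
    from scipy.spatial.transform import Rotation as R
    w,x,y,z=st["tool_rot"];T=np.eye(4);T[:3,:3]=R.from_quat([x,y,z,w]).as_matrix();T[:3,3]=st["tool_pos"];return T
E
python3 - <<'E'
from h import *
S={n:dict(np.load(f"{n}0.npz")) for n in("scene","side","wrist")}
box={"scene":(262,255,290,282),"side":(335,260,372,300)}
G={}
for n,(a,b,c,d) in box.items():
    f=S[n];hsv=cv2.cvtColor(f["frame"],cv2.COLOR_RGB2HSV)
    m=cv2.inRange(hsv,(45,80,50),(85,255,255));mm=np.zeros_like(m);mm[b:d,a:c]=m[b:d,a:c]
    v,u=np.nonzero(mm);P=pts(f)[v,u];cnt=max(cv2.findContours(mm,0,1)[0],key=len)
    (eu,ev),ax,an=cv2.minAreaRect(cnt)
    G[n]=ray(f,u.mean(),v.mean());print(n,len(u),(eu,ev),ax,np.median(P,0),P.min(0),P.max(0))
    print([onplane(f,eu,ev,z).round(4) for z in(.048,.054)])
    P=pts(f)[b-5:d+5,a-5:c+5].reshape(-1,3);k=P[:,2]>.012;print("obj pts",P[k].min(0),P[k].max(0))
    k=(P[:,2]>.056)&(P[:,2]<.066);print("top",P[k].mean(0),k.sum())
    cv2.imwrite(f"pics/{n}_crop.png",cv2.resize(f["frame"][b-40:d+40,a-50:c+50,::-1],None,fx=5,fy=5,interpolation=2))
print(tri(G["scene"],G["side"]))
# case top
f=S["side"];P=pts(f)
for n in("scene","side","wrist"):
    f=S[n]
    if n=="wrist":
        T=np.eye(4);T[:3,:3]=np.diag([1,-1,-1]);T[:3,3]=[.6244,0,.2301];T=T@f["hand_eye"]
    else:T=None
    P=pts(f,T)
    m=((P[...,2]>.034)&(P[...,2]<.046)&(P[...,0]>.4)&(P[...,0]<.75)&(P[...,1]>-.1)&(P[...,1]<.3)&(f["z_map"]>0)).astype(np.uint8)
    hsv=cv2.cvtColor(f["frame"],cv2.COLOR_RGB2HSV);m[hsv[...,1]>60]=0
    cnt=max(cv2.findContours(m,0,1)[0],key=cv2.contourArea)
    mm=np.zeros_like(m);cv2.drawContours(mm,[cnt],0,1,-1)
    q=P[(mm&m)>0];r=cv2.minAreaRect(q[:,:2].astype(np.float32));print(n,len(q),r,np.median(q[:,2]));print(cv2.boxPoints(r))
E
```

```text
scene 79 (275.0, 266.5) (13.0, 12.0) [ 0.44124367 -0.19217745  0.05308894] [ 4.09602817e-01 -2.00138768e-01  4.07413028e-04] [ 0.45243338 -0.15141567  0.06100121]
[array([ 0.4363, -0.1853,  0.048 ]), array([ 0.4379, -0.1878,  0.054 ])]
obj pts [ 0.4237296  -0.53398507  0.01227462] [ 0.66289095 -0.16986401  0.88392268]
top [ 0.43776805 -0.18530606  0.0596618 ] 66
side 142 (353.6781921386719, 275.7178039550781) (16.219106674194336, 14.42803955078125) [ 0.42776368 -0.19282728  0.05178201] [ 0.42042317 -0.20188332 -0.0024695 ] [ 0.49447986 -0.13979994  0.05975187]
[array([ 0.4345, -0.1887,  0.048 ]), array([ 0.4301, -0.1919,  0.054 ])]
obj pts [ 0.04645335 -0.47374764  0.01202386] [ 0.44823554 -0.17136806  0.58490813]
top [ 0.42130683 -0.20363971  0.0589607 ] 121
(array([ 0.43723614, -0.18553368,  0.04157766]), np.float64(0.001015844446956922))
scene 1100 ((0.4895034730434418, 0.10434123128652573), (0.15352070331573486, 0.10979944467544556), 78.34100341796875) 0.04011288239006927
[[0.42022422 0.04025912]
 [0.52775824 0.01807014]
 [0.5587827  0.16842335]
 [0.4512487  0.19061232]]
side 1604 ((0.5018135905265808, 0.09867475181818008), (0.15711337327957153, 0.12399400770664215), 77.40168762207031) 0.03868118664850134
[[0.42417493 0.03553191]
 [0.54518354 0.00848702]
 [0.5794523  0.1618176 ]
 [0.45844364 0.18886249]]
wrist 8590 ((0.48017552495002747, 0.10521281510591507), (0.15051740407943726, 0.07725576311349869), 77.21839904785156) 0.03839551108570197
[[0.42585495 0.04036485]
 [0.5011963  0.02327314]
 [0.53449607 0.17006078]
 [0.45915473 0.18715249]]
```

Run:
```python
import cv2
a=cv2.imread("pics/wrist0.png")[0:220,100:350];cv2.imwrite("pics/w0c.png",cv2.resize(a,None,fx=2.7,fy=2.7,interpolation=2))
```

```text
(no output)
```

View pics/w0c.png

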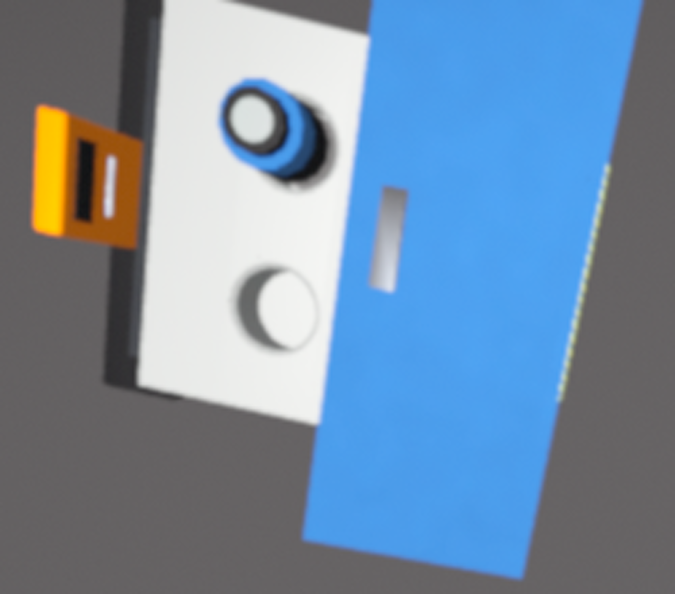

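```bash
sleep 1
python3 - <<'E'
from h import *
S={n:dict(np.load(f"{n}0.npz")) for n in("scene","side")}
for nm,a,b in(("green",(276,267),(354,276)),("pink",(245,281),(360,308)),("red",(264,315),(413,307)),("greencard",(195,301),(349,388)),("jar",(331,368),(496,270))):
    print(nm,tri(ray(S["scene"],*a),ray(S["side"],*b)))
E
```

```text
green (array([ 0.43814463, -0.18535541,  0.04323725]), np.float64(0.0031135047015643257))
pink (array([ 0.38581658, -0.24536718,  0.05055526]), np.float64(0.0030645664809650854))
red (array([ 0.45967459, -0.30463056,  0.04683182]), np.float64(0.005914438199922549))
greencard (array([ 0.28415909, -0.31660365,  0.01316794]), np.float64(0.002192221190162319))
jar (array([ 0.63508656, -0.36639083,  0.0658158 ]), np.float64(0.010739292099362686))
```

View pics/side_crop.png

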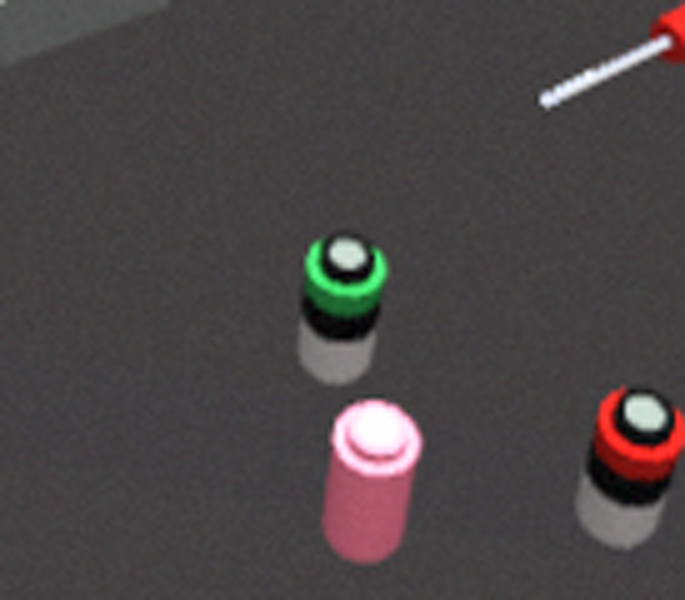

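The crop confirms the choice: green ring, bare aluminium foot and black upper part at crop (345,270). Moving above it.

carry_out(moves=[[[0,0,0,-0.58,0.58,0.2,1],[0,0,0,-0.58,0.58,0.2,1],[0,0,0,-0.58,0.58,0.2,1],[0,0,0,-0.58,0.58,0.2,1],[0,0,0,-0.58,0.58,0.2,1],[0,0,0,-0.58,0.58,0.2,1],[0,0,0,-0.58,0.58,0.2,1],[0,0,0,-0.58,0.58,0.2,1]]])

```text
time: 0.82
tool_pos: [0.4379, -0.1863, 0.1666]
tool_rot: [-0.0, 1.0, 0.0, -0.0]
contact_force: [0.1, -0.7, -0.2]
gripper_width: 1.0
```

carry_out(moves=[[[0,0,-0.965,0,0,0,1],[0,0,-0.965,0,0,0,1],[0,0,-0.965,0,0,0,1],[0,0,-0.965,0,0,0,1],[0,0,-0.965,0,0,0,1],[0,0,-0.965,0,0,0,1],[0,0,-0.965,0,0,0,1],[0,0,-0.965,0,0,0,1]]])

```text
time: 1.48
tool_pos: [0.4391, -0.1855, 0.167]
tool_rot: [-0.0, 0.943, 0.332, -0.0]
contact_force: [-0.1, -0.0, 0.5]
gripper_width: 1.0
```

carry_out(moves=[[[0,0,-0.965,0,0,0,1],[0,0,-0.965,0,0,0,1],[0,0,-0.965,0,0,0,1],[0,0,-0.965,0,0,0,1],[0,0,-0.965,0,0,0,1],[0,0,-0.965,0,0,0,1],[0,0,-0.965,0,0,0,1],[0,0,-0.965,0,0,0,1]]])

```text
time: 2.15
tool_pos: [0.4392, -0.1854, 0.1669]
tool_rot: [-0.0, 0.78, 0.626, -0.0]
contact_force: [-0.3, 0.3, -0.1]
gripper_width: 1.0
```

Run:
```python
from plant import state, grab_frame
from h import *
st=state();T=toolT(st);f=grab_frame("wrist");Tc=T@f["hand_eye"]
cv2.imwrite("pics/w1.png",f["frame"][:,:,::-1])
hsv=cv2.cvtColor(f["frame"],cv2.COLOR_RGB2HSV)
m=cv2.inRange(hsv,(45,80,50),(85,255,255));n,l,s,c=cv2.connectedComponentsWithStats(m);print(s[1:][s[1:,4]>100],c[1:][s[1:,4]>100])
P=pts(f,Tc);k=(P[...,2]>.05)&(P[...,2]<.066)&(np.abs(P[...,0]-.438)<.03)&(np.abs(P[...,1]+.186)<.03)
q=P[k];print(len(q),q.min(0),q.max(0));
k=k&(P[...,2]>.0565);mk=k.astype(np.uint8);cn=max(cv2.findContours(mk,0,1)[0],key=len);(u,v),r=cv2.minEnclosingCircle(cn);print(u,v,r,onplane(f,u,v,.06,Tc))
print(st["tool_pos"],st["tool_rot"])
```

```text
[[136  44  28  27 441]
 [ 87  79  28  25 429]
 [306 174  35  36 594]] [[149.57596372  56.80952381]
 [100.01631702  90.72960373]
 [322.82154882 190.15656566]]
819 [ 0.42157876 -0.20120233  0.05009985] [ 0.45159188 -0.17174184  0.06111726]
322.5 194.125 12.03195858001709 [ 0.4360369  -0.18619045  0.06      ]
[ 0.43915213 -0.18543356  0.16694347] [-2.99364734e-04  7.80207861e-01  6.25520257e-01 -1.10135349e-04]
```

View pics/w1.png

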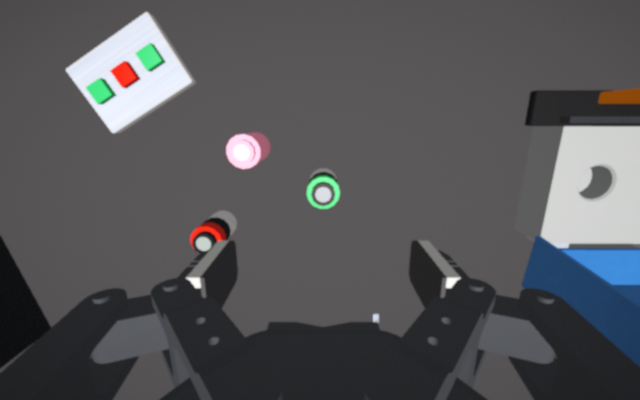

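The objective sits at pixel (323,190), between the pads. The pink one at (245,150) and the red one at (205,240) are clear of the jaws. Descending to grip high on the band.

carry_out(moves=[[[0,0,0,-0.04,-0.065,0.5,1],[0,0,0,0,0,0.6,1],[0,0,0,0,0,0.6,1],[0,0,0,0,0,0.6,1],[0,0,0,0,0,0.6,1],[0,0,0,0,0,0.4,1],[0,0,0,0,0,0.2,1],[0,0,0,0,0,0,1]]])

```text
time: 2.87
tool_pos: [0.4348, -0.1855, 0.025]
tool_rot: [-0.002, 0.782, 0.623, -0.001]
contact_force: [0.8, 0.7, 0.0]
gripper_width: 0.998
```

carry_out(moves=[[[0,0,0,0,0,0,-1],[0,0,0,0,0,0,-1],[0,0,0,0,0,0,-1],[0,0,0,0,0,0,-1],[0,0,0,0,0,0,-1],[0,0,0,0,0,0,-1],[0,0,0,0,0,0,-1],[0,0,0,0,0,0,-1]]])

```text
time: 3.53
tool_pos: [0.4374, -0.187, 0.0285]
tool_rot: [0.001, 0.782, 0.624, 0.0]
contact_force: [-0.1, 1.2, 6.6]
gripper_width: 0.331
```

Run:
```python
from plant import state, grab_frame
import cv2
print(state())
f=grab_frame("side");cv2.imwrite("pics/s2.png",cv2.resize(f["frame"][180:330,270:470,::-1],None,fx=4,fy=4))
```

```text
{'time': 3.5333, 'joint_pos': array([-5.60724585e-01, -8.42615160e-02,  2.11173546e+00,  2.92751976e-04,
        1.11226766e+00, -1.90822840e+00]), 'joint_vel': array([-7.72850386e-04, -4.24876296e-05, -2.24821351e-03,  1.09308407e-04,
        2.92722407e-03,  6.74353234e-04]), 'joint_efforts': array([-4.96820770e-01, -2.50136000e+01, -2.89627540e+01, -1.86345703e-01,
       -3.27615738e-01, -4.99636168e-03]), 'tool_pos': array([ 0.43738271, -0.18695518,  0.02854799]), 'tool_rot': array([8.30340613e-04, 7.81526277e-01, 6.23871625e-01, 4.29397867e-04]), 'contact_force': array([-0.1343076 ,  1.23173077,  6.60757207]), 'ft_torque': array([ 0.20831612,  0.10568869, -0.02068713]), 'gripper_width': 0.3312520428877636}
```

View pics/s2.png

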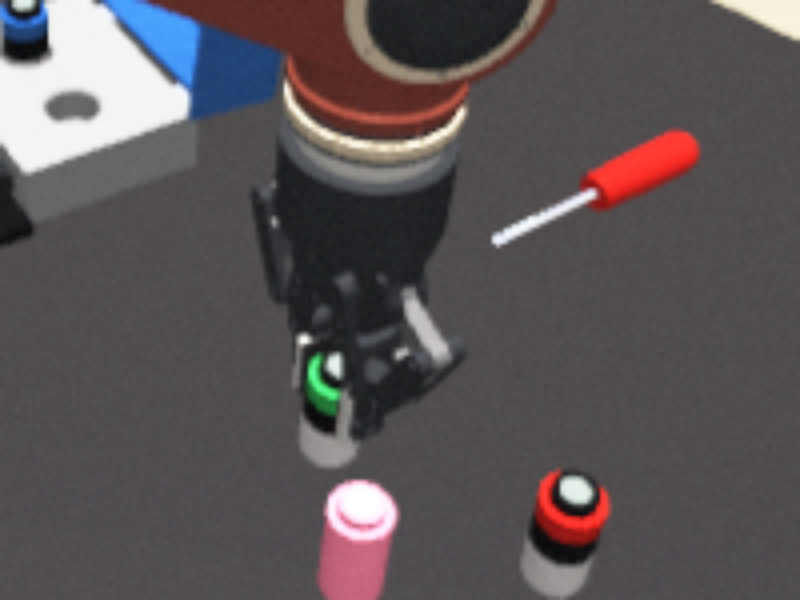

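Gripped: the pads are on the green band, opening 0.33. Now lifting and moving towards the well, stopping short to look.

carry_out(moves=[[[0,0,0,0,0,-0.3,-1],[0,0,0,0,0,-0.7,-1],[0,0,0,0,0,-0.8,-1],[0,0,0,0,0,-0.6,-1],[0,0,0,0.5,-0.03,0,-1],[0,0,0,0.8,-0.03,0,-1],[0,0,0,0.8,-0.03,0,-1],[0,0,0,0.8,-0.03,0,-1]]])

```text
time: 4.25
tool_pos: [0.4572, -0.0714, 0.123]
tool_rot: [0.0, 0.782, 0.623, -0.0]
contact_force: [1.3, -0.0, -1.5]
gripper_width: 0.33
```

carry_out(moves=[[[0,0,0,0.8,-0.03,0,-1],[0,0,0,0.5,-0.03,0,-1],[0,0,0,0.3,0,0,-1],[0,0,0,0,0,0,-1],[0,0,0,0,0,0,-1],[0,0,0,0,0,0,-1]]])

```text
time: 4.75
tool_pos: [0.469, -0.01, 0.1229]
tool_rot: [-0.0, 0.782, 0.624, -0.0]
contact_force: [0.7, -0.2, -1.3]
gripper_width: 0.33
```

```bash
cat > w.py <<'E'
import sys
from plant import state, grab_frame
from h import *
st=state();T=toolT(st);f=grab_frame("wrist");Tc=T@f["hand_eye"]
cv2.imwrite(f"pics/{sys.argv[1]}.png",f["frame"][:,:,::-1]);np.savez(sys.argv[1]+".npz",Tc=Tc,T=T,**f)
print(st["tool_pos"],st["tool_rot"],st["contact_force"],st["gripper_width"])
E
python3 w.py w3
```

```text
[ 0.46898808 -0.00996676  0.12290785] [-9.25231938e-05  7.81601125e-01  6.23778407e-01 -4.14212247e-04] [ 0.70609075 -0.24611511 -1.25820785] 0.33046514983323555
```

View pics/w3.png

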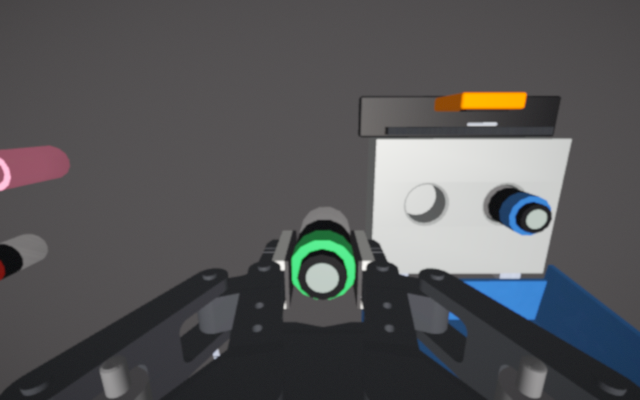

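Run:
```python
from h import *
f=dict(np.load("w3.npz"));Tc=f["Tc"];T=f["T"];fr=f["frame"]
cv2.imwrite("pics/w3c.png",cv2.resize(fr[120:320,270:590,::-1],None,fx=2.5,fy=2.5,interpolation=2))
g=cv2.cvtColor(fr,cv2.COLOR_RGB2GRAY)
w=cv2.inRange(g,190,255);
roi=(slice(175,232),slice(395,455));cv2.imwrite("pics/w3r.png",cv2.resize(g[roi],None,fx=10,fy=10,interpolation=0))
# nose disc
hsv=cv2.cvtColor(fr,cv2.COLOR_RGB2HSV)
m=np.zeros_like(g);m[255:300,300:345]=((g>110)&(hsv[...,1]<60))[255:300,300:345]
n,l,s,c=cv2.connectedComponentsWithStats(m.astype(np.uint8));i=1+s[1:,4].argmax();print(s[i],c[i])
P=pts(f,Tc);print("nose z",np.median(P[l==i],0))
zt=T[2,3]-.0285+.06;p=onplane(f,*c[i],zt,Tc);print("nose",p,"tool:",np.linalg.inv(T)@np.r_[p,1])
# top-face: front edge & side points
Q=P;k=(Q[...,2]>.036)&(Q[...,2]<.044)&(g>170);q=Q[k];r=cv2.minAreaRect(q[:,:2].astype(np.float32));print(r,cv2.boxPoints(r),np.median(q[:,2]))
```

```text
[305 263  34  30 809] [321.74660074 277.52410383]
nose z [ 0.46745376 -0.01111235  0.15362885]
nose [ 0.46712697 -0.01105921  0.15440785] tool: [-0.0014948  -0.00159329 -0.03149816  1.        ]
((0.5015609264373779, 0.10067521035671234), (0.15105269849300385, 0.11951740086078644), 77.22220611572266) [[0.42657793 0.04023613]
 [0.5431355  0.01380239]
 [0.5765439  0.16111429]
 [0.45998633 0.18754803]] 0.038771583522576564
```

View pics/w3r.png

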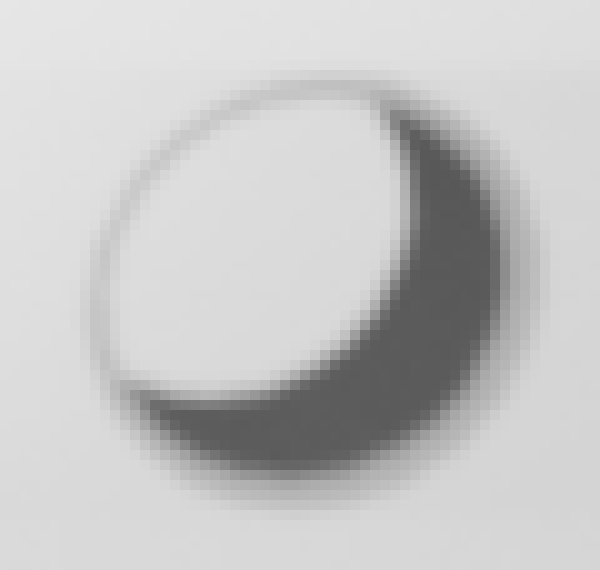

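Run:
```python
from h import *
f=dict(np.load("w3.npz"));Tc=f["Tc"];T=f["T"]
p=onplane(f,425.8,203.7,.04,Tc);n=onplane(f,321.75,277.5,T[2,3]-.0285+.06,Tc)
print("well",p,"tool",np.linalg.inv(T)@np.r_[p,1]);d=p-n;print("nose->well tool",T[:3,:3].T@d)
o=onplane(f,375,139,.04,Tc);o2=onplane(f,570,139,.04,Tc);print(o,o2,np.linalg.norm(o-o2),np.arctan2(*(o2-o)[[1,0]]))
m=(o+o2)/2;e=(o2-o)/np.linalg.norm(o2-o);x=np.array([e[1],-e[0],0]);print("org",m+.0575*x,"well pred",m+.0525*x-.032*e, m+.0575*x, "fw yaw",np.arctan2(x[1],x[0]))
```

```text
well [0.48631381 0.0706385  0.04      ] tool [ 8.24844990e-02 -9.29317937e-04  8.28646060e-02  1.00000000e+00]
nose->well tool [0.08397783 0.0006755  0.11436276]
[0.42630332 0.03954938 0.04      ] [0.45948002 0.18499171 0.04      ] 0.14917829567566407 1.346524736860729
org [0.49895166 0.09948276 0.04      ] well pred [0.4869602  0.06939614 0.04      ] [0.49895166 0.09948276 0.04      ] fw yaw -0.22427158993416774
```

carry_out(moves=[[[0,0,0,0.5,0.017,0,-1],[0,0,0,0.7,0,0,-1],[0,0,0,0.6,0,0,-1],[0,0,0,0.3,0,0.2,-1],[0,0,0,0,0,0.5,-1],[0,0,0,0,0,0.4,-1],[0,0,0,0,0,0.1,-1],[0,0,0,0,0,0,-1]]])

```text
time: 5.47
tool_pos: [0.487, 0.0715, 0.0731]
tool_rot: [-0.001, 0.782, 0.624, -0.002]
contact_force: [0.7, -0.5, -1.2]
gripper_width: 0.327
```

carry_out(moves=[[[0,0,0,0,0,0,-1],[0,0,0,0,0,0,-1],[0,0,0,0,0,0,-1]]])

```text
time: 5.72
tool_pos: [0.4896, 0.0719, 0.0766]
tool_rot: [0.001, 0.782, 0.624, 0.001]
contact_force: [-0.7, 0.0, -0.7]
gripper_width: 0.334
```

```bash
python3 w.py w4
python3 - <<'E'
from h import *
from plant import grab_frame
f=dict(np.load("w4.npz"));a=f["frame"][150:350,220:540,::-1];a=cv2.resize(a,None,fx=2.4,fy=2.4)
cv2.imwrite("pics/w4c.png",a)
f=grab_frame("side");np.savez("s4.npz",**f);cv2.imwrite("pics/s4.png",cv2.resize(f["frame"][150:250,220:380,::-1],None,fx=5,fy=5,interpolation=2))
f=grab_frame("scene");np.savez("c4.npz",**f);cv2.imwrite("pics/c4.png",cv2.resize(f["frame"][120:240,280:440,::-1],None,fx=5,fy=5,interpolation=2))
E
```

```text
[0.48961022 0.07194094 0.07660679] [7.79902721e-04 7.81700846e-01 6.23652449e-01 8.95740995e-04] [-0.67513618  0.04821185 -0.71299003] 0.3338948855236672
```

View pics/s4.png

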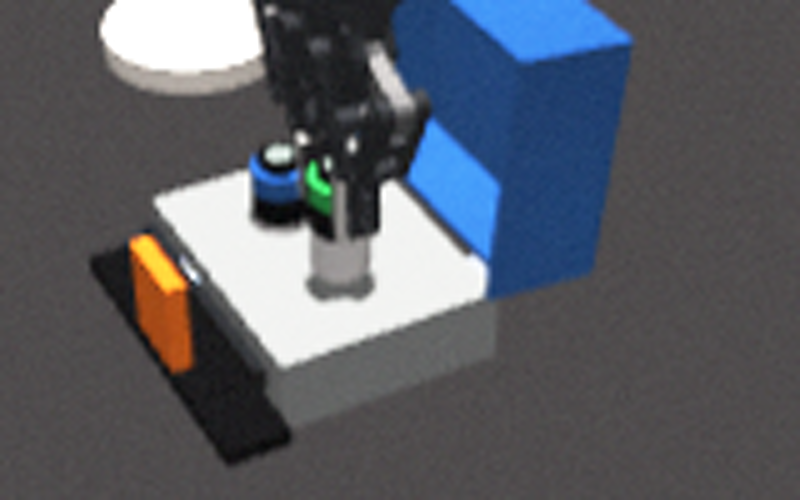

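View pics/w4c.png

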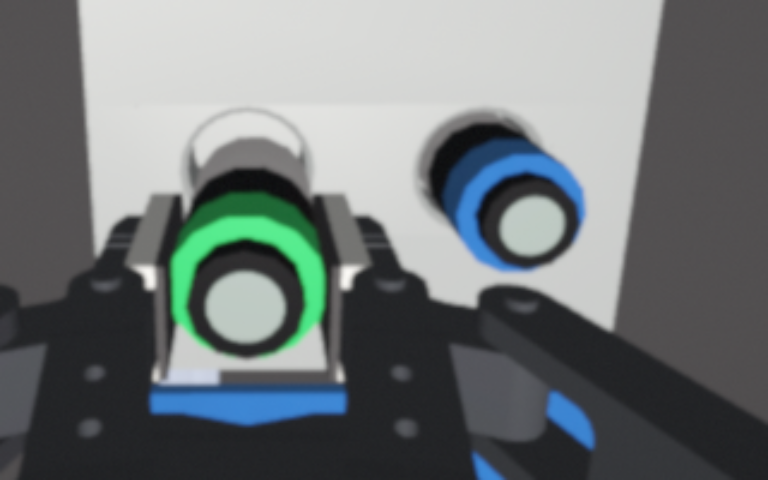

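View pics/c4.png

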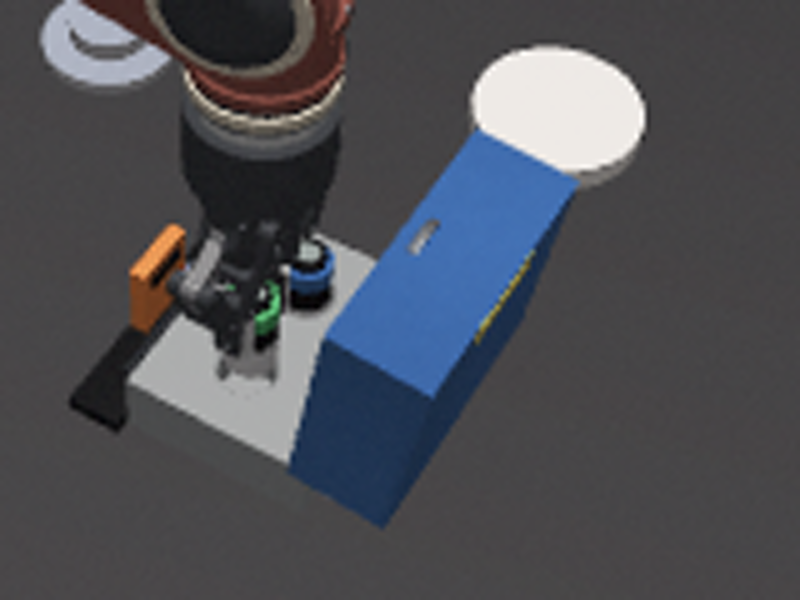

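Run:
```python
from h import *
f=dict(np.load("w4.npz"));Tc=f["Tc"];T=f["T"];Ti=np.linalg.inv(T)
def t(cx,cy,z):
    return (Ti@np.r_[onplane(f,220+cx/2.4,150+cy/2.4,z,Tc),1])[:3].round(4)
zf=T[2,3]-.0285
print("T",T[:3,3],zf)
print("rim front",t(247,106,.04),"left",t(183,170,.04),"right",t(312,170,.04))
print("foot front",t(250,137,zf),t(250,137,zf+.002),"l/r",t(197,165,zf+.002),t(305,165,zf+.002))
print("nose",t(246,305,zf+.06), "greenL/R",t(170,280,zf+.054),t(326,280,zf+.054))
```

```text
T [0.48961022 0.07194094 0.07660679] 0.04810679357819868
rim front [-0.001  -0.0209  0.0366] left [-0.0185 -0.0028  0.0366] right [ 0.0167 -0.0028  0.0366]
foot front [-0.0002 -0.0147  0.0285] [-0.0003 -0.0153  0.0265] l/r [-0.0139 -0.0078  0.0265] [ 0.0139 -0.0078  0.0265]
nose [-0.0012 -0.0018 -0.0315] greenL/R [-0.0153 -0.0035 -0.0255] [ 0.0137 -0.0035 -0.0255]
```

The camera views show the foot about 2 mm too near the lid relative to the rim, whose front is at crop (247,106). Correcting that and letting the arm settle.

carry_out(moves=[[[0,0,0,-0.015,-0.045,0,-1],[0,0,0,0,0,0,-1],[0,0,0,0,0,0,-1],[0,0,0,0,0,0,-1],[0,0,0,0,0,0,-1]]])

```text
time: 6.28
tool_pos: [0.4867, 0.0722, 0.0753]
tool_rot: [0.0, 0.782, 0.624, 0.0]
contact_force: [0.5, 0.9, -1.1]
gripper_width: 0.329
```

```bash
python3 w.py w5
python3 - <<'E'
from h import *
f=dict(np.load("w5.npz"));a=f["frame"][150:350,220:540,::-1];a=cv2.resize(a,None,fx=2.4,fy=2.4)
cv2.imwrite("pics/w5c.png",a)
E
```

```text
[0.48671846 0.07215366 0.07530229] [4.51458258e-07 7.81500541e-01 6.23904563e-01 7.35264820e-06] [ 0.4718729   0.86314936 -1.06029093] 0.32850378951561826
```

View pics/w5c.png

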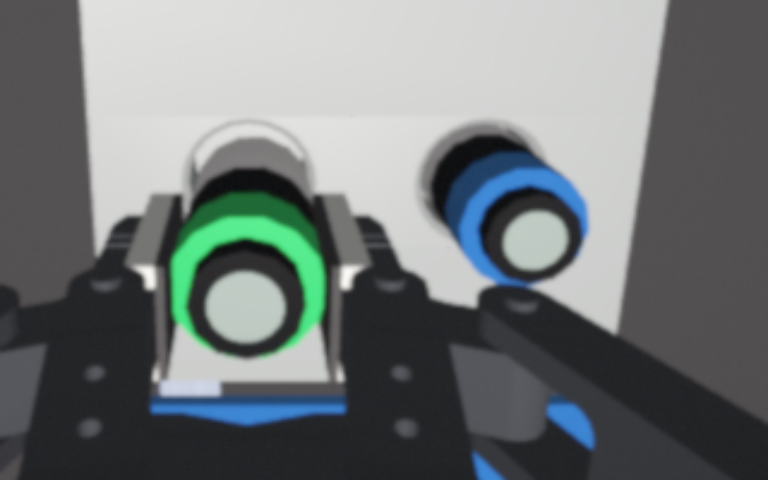

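Run:
```python
from h import *
f=dict(np.load("w5.npz"));Tc=f["Tc"];T=f["T"];Ti=np.linalg.inv(T)
def t(cx,cy,z):
    return (Ti@np.r_[onplane(f,220+cx/2.4,150+cy/2.4,z,Tc),1])[:3].round(4)
zf=T[2,3]-.0285
print("rim front",t(248,120,.04),"left",t(185,180,.04),"right",t(314,180,.04))
print("foot front",t(250,137,zf),"nose",t(246,305,zf+.06))
print("blue rim",t(485,122,.04))
```

```text
rim front [-0.0008 -0.0174  0.0353] left [-0.0179 -0.0004  0.0353] right [ 0.0172 -0.0004  0.0353]
foot front [-0.0002 -0.0147  0.0285] nose [-0.0012 -0.0018 -0.0315]
blue rim [ 0.0623 -0.0168  0.0353]
```

carry_out(moves=[[[0,0,0,-0.008,0.022,0.05,-1],[0,0,0,0,0,0.05,-1],[0,0,0,0,0,0.05,-1],[0,0,0,0,0,0.05,-1],[0,0,0,0,0,0.04,-1],[0,0,0,0,0,0,-1],[0,0,0,0,0,0,-1]]])

```text
time: 6.92
tool_pos: [0.4874, 0.0716, 0.0655]
tool_rot: [-0.0, 0.782, 0.624, -0.0]
contact_force: [-0.6, -1.2, -0.3]
gripper_width: 0.329
```

The foot is 3 mm below the rim with no force, so it has entered. Continuing gently.

carry_out(moves=[[[0,0,0,0,0,0.06,-1],[0,0,0,0,0,0.08,-1],[0,0,0,0,0,0.08,-1],[0,0,0,0,0,0.06,-1],[0,0,0,0,0,0.04,-1],[0,0,0,0,0,0,-1]]])

```text
time: 7.42
tool_pos: [0.4871, 0.0716, 0.0522]
tool_rot: [-0.0, 0.782, 0.624, -0.0]
contact_force: [-0.7, -0.2, -1.6]
gripper_width: 0.335
```

Foot at about 0.0237, with 7.7 mm to go.

carry_out(moves=[[[0,0,0,0,0,0.06,-1],[0,0,0,0,0,0.05,-1],[0,0,0,0,0,0.03,-1],[0,0,0,0,0,0.02,-1],[0,0,0,0,0,0,-1],[0,0,0,0,0,0,-1]]])

```text
time: 7.92
tool_pos: [0.4875, 0.0716, 0.0465]
tool_rot: [0.0, 0.782, 0.624, 0.0]
contact_force: [-0.1, 0.6, -1.9]
gripper_width: 0.333
```

carry_out(moves=[[[0,0,0,0,0,0.015,-1],[0,0,0,0,0,0,-1],[0,0,0,0,0,0,-1]]])

```text
time: 8.17
tool_pos: [0.4875, 0.0716, 0.0459]
tool_rot: [0.0, 0.782, 0.624, 0.0]
contact_force: [0.0, 0.4, -1.2]
gripper_width: 0.329
```

carry_out(moves=[[[0,0,0,0,0,0.015,-1],[0,0,0,0,0,0.015,-1],[0,0,0,0,0,0,-1],[0,0,0,0,0,0,-1]]])

```text
time: 8.5
tool_pos: [0.4876, 0.0716, 0.0447]
tool_rot: [0.0, 0.782, 0.624, 0.0]
contact_force: [0.2, -0.1, -0.7]
gripper_width: 0.333
```

carry_out(moves=[[[0,0,0,0,0,0,-0.2],[0,0,0,0,0,0,-0.1],[0,0,0,0,0,0,0.1],[0,0,0,0,0,0,0.1]]])

```text
time: 8.83
tool_pos: [0.4877, 0.0716, 0.0449]
tool_rot: [0.0, 0.782, 0.624, 0.0]
contact_force: [-0.0, 0.9, -0.2]
gripper_width: 0.547
```

```bash
python3 w.py w6
python3 - <<'E'
from h import *
from plant import grab_frame
f=dict(np.load("w6.npz"));a=f["frame"][150:350,220:540,::-1];a=cv2.resize(a,None,fx=2.4,fy=2.4)
cv2.imwrite("pics/w6c.png",a)
E
```

```text
[0.48769957 0.07159991 0.04489262] [1.26628905e-04 7.81524140e-01 6.23874972e-01 1.47597108e-04] [-0.03486908  0.90281595 -0.24316826] 0.5468793742445927
```

View pics/w6c.png

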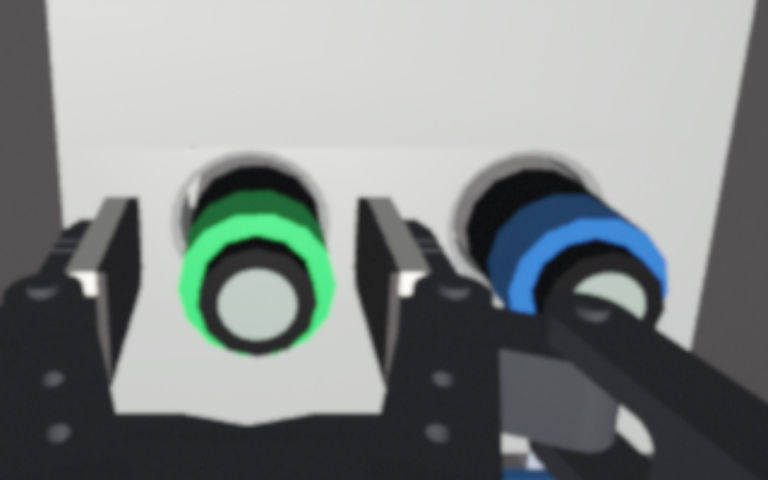

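The objective is released and stands in the well at crop (257,290), concentric with the rim. Going straight up.

carry_out(moves=[[[0,0,0,0,0,-0.2,0.1],[0,0,0,0,0,-0.6,0.1],[0,0,0,0,0,-0.8,0.1],[0,0,0,0,0,-0.8,0.1],[0,0,0,0,0,-0.8,0.1],[0,0,0,0,0,-0.8,0],[0,0,0,0,0,-0.4,-1],[0,0,0,0,0,0,-1]]])

```text
time: 9.55
tool_pos: [0.4903, 0.0716, 0.2272]
tool_rot: [0.003, 0.781, 0.624, 0.004]
contact_force: [0.2, -0.5, 0.3]
gripper_width: 0.229
```

```bash
python3 w.py w7
python3 - <<'E'
from h import *
from plant import grab_frame
S={}
for n in("scene","side"):
    f=grab_frame(n);np.savez(n+"7.npz",**f);S[n]=f
cv2.imwrite("pics/s7.png",cv2.resize(S["side"]["frame"][110:250,210:370,::-1],None,fx=4.2,fy=4.2))
c=np.array([.4987,.1000]);yaw=-.2235;X=np.array([np.cos(yaw),np.sin(yaw)]);Y=np.array([-X[1],X[0]])
def case(P): return np.stack([(P[...,:2]-c)@X,(P[...,:2]-c)@Y,P[...,2]],-1)
for n in("scene","side","wrist"):
    f=S.get(n) or dict(np.load("w7.npz"));P=case(pts(f,f.get("Tc")))
    hsv=cv2.cvtColor(f["frame"],cv2.COLOR_RGB2HSV)
    b=(hsv[...,0]>95)&(hsv[...,0]<125)&(hsv[...,1]>120)&(np.abs(P[...,1])<.085)&(P[...,0]>.03)&(P[...,0]<.16)&(P[...,2]>.03)&(P[...,2]<.2)
    Q=P[b];print(n,len(Q),Q.min(0).round(4),Q.max(0).round(4))
    top=Q[Q[:,2]>.15]; 
    if len(top)>20:
        print(" top",np.percentile(top,[2,50,98],axis=0).round(4).tolist());A=np.c_[top[:,0],np.ones(len(top))];print(" slope dz/dx",np.linalg.lstsq(A,top[:,2],rcond=None)[0])
    y=(hsv[...,0]>20)&(hsv[...,0]<35)&(hsv[...,1]>100)&(np.abs(P[...,1])<.085)&(P[...,0]>.08)&(P[...,0]<.16)&(P[...,2]>.08)
    if y.any(): print(" yellow",y.sum(),np.median(P[y],0),P[y].min(0),P[y].max(0))
    g=(hsv[...,0]>45)&(hsv[...,0]<85)&(hsv[...,1]>80)&(np.abs(P[...,0])<.03)&(np.abs(P[...,1])<.06)
    if g.any(): print(" green",g.sum(),np.percentile(P[g],[5,50,95],axis=0).round(4).tolist())
    bl=(hsv[...,0]>95)&(hsv[...,0]<125)&(hsv[...,1]>120)&(np.abs(P[...,0])<.03)&(np.abs(P[...,1])<.06)
    if bl.any(): print(" blueobj",np.percentile(P[bl],[5,50,95],axis=0).round(4).tolist())
f=S["scene"];P=pts(f);q=P[120:165,370:410].reshape(-1,3);q=case(q[(q[:,2]>.01)&(q[:,2]<.03)]);print("waferbox case frame",q.min(0),q.max(0))
E
```

```text
[0.49025389 0.07163491 0.2271723 ] [0.0032733  0.78148385 0.6239037  0.00405617] [ 0.17277488 -0.54750124  0.27655537] 0.22880502367371702
scene 2103 [ 0.0523 -0.0806  0.0363] [0.1227 0.0849 0.1733]
 top [[0.0641, -0.0786, 0.153], [0.0937, -0.0105, 0.1664], [0.1213, 0.0788, 0.1709]]
 slope dz/dx [-0.10587693  0.17580487]
 yellow 14 [0.12150368 0.00333946 0.15325806] [ 0.12005754 -0.02676003  0.14408536] [0.12275308 0.03418734 0.16084063]
 green 60 [[-0.0159, -0.0432, 0.0575], [0.0014, -0.0379, 0.0692], [0.0087, -0.0209, 0.0758]]
 blueobj [[-0.0141, 0.02, 0.0591], [0.0023, 0.0244, 0.0682], [0.0093, 0.0384, 0.0744]]
side 3142 [ 0.0486 -0.0831  0.0365] [0.1224 0.082  0.1713]
 top [[0.0607, -0.0814, 0.1519], [0.0885, -0.0216, 0.1651], [0.1196, 0.0767, 0.1688]]
 slope dz/dx [-0.07623614  0.17117222]
 green 100 [[-0.0201, -0.045, 0.0498], [-0.0123, -0.0401, 0.0666], [0.0051, -0.0004, 0.0737]]
 blueobj [[-0.0189, 0.017, 0.0545], [-0.0109, 0.0218, 0.0667], [0.0054, 0.0353, 0.072]]
wrist 7278 [ 0.049  -0.0793  0.0371] [0.1115 0.0824 0.1704]
 top [[0.0613, -0.0519, 0.1584], [0.0819, -0.0279, 0.1664], [0.1012, 0.0798, 0.1691]]
 slope dz/dx [-0.03960995  0.16945233]
 green 358 [[-0.0198, -0.0419, 0.0533], [-0.0111, -0.0302, 0.0689], [0.0063, -0.0174, 0.0751]]
 blueobj [[-0.0182, -0.0405, 0.0602], [-0.01, 0.0089, 0.2293], [0.0066, 0.0424, 0.2996]]
waferbox case frame [-0.00572023  0.22088752  0.01075492] [0.10245513 0.32261012 0.02351252]
```

View pics/s7.png

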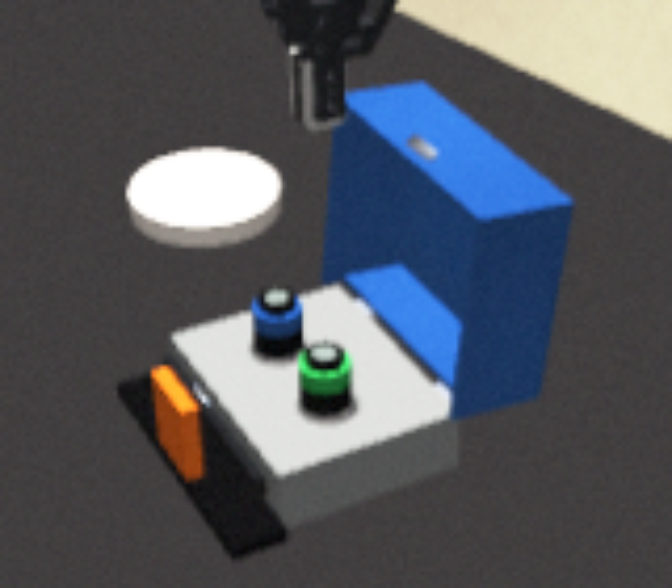

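View pics/w7.png

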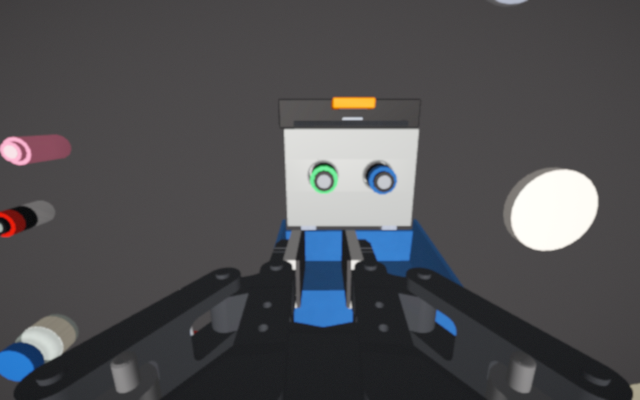

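The seated green objective matches the blue one in height, with tops at about 0.075. The lid is at about 1.68 rad, and the yellow mark is at case-frame (0.1215, 0.003, 0.153). Now going over and behind the lid with the fingers shut.

carry_out(moves=[[[0,0,0,0.11,0.3,0,-1],[0,0,0,0.11,0.6,0,-1],[0,0,0,0.11,0.7,0,-1],[0,0,0,0.11,0.7,0,-1],[0,0,0,0.11,0.7,0,-1],[0,0,0,0.11,0.5,0,-1],[0,0,0,0.11,0.3,0,-1],[0,0,0,0,0,0,-1]]])

```text
time: 10.37
tool_pos: [0.643, 0.0678, 0.2172]
tool_rot: [-0.001, 0.782, 0.624, -0.002]
contact_force: [-0.9, 0.4, -0.9]
gripper_width: -0.001
```

carry_out(moves=[[[0,0,0,0,0,0,-1],[0,0,0,0,0,0,-1],[0,0,0,0,0,0,-1],[0,0,0,0,0,0,-1]]])

```text
time: 10.7
tool_pos: [0.6417, 0.068, 0.2205]
tool_rot: [-0.0, 0.781, 0.624, -0.0]
contact_force: [-0.2, -0.9, -0.7]
gripper_width: 0.001
```

```bash
cat > cs.py <<'E'
from plant import state
from h import *
c=np.array([.4987,.1000]);yaw=-.2235;X=np.array([np.cos(yaw),np.sin(yaw)]);Y=np.array([-X[1],X[0]])
st=state();T=toolT(st);d=st["tool_pos"][:2]-c
print("t",st["time"],"case TCP",(d@X).round(4),(d@Y).round(4),st["tool_pos"][2].round(4),"F",st["contact_force"].round(2),"w",round(st["gripper_width"],3),"toolx in case",(X@T[:2,0]).round(3),(Y@T[:2,0]).round(3))
E
python3 cs.py
```

```text
t 10.7 case TCP 0.1465 0.0005 0.2205 F [-0.18 -0.9  -0.69] w 0.001 toolx in case -0.0 1.0
```

carry_out(moves=[[[0,0,0,0,0.2,0.2,-1],[0,0,0,0,0,0.4,-1],[0,0,0,0,0,0.4,-1],[0,0,0,0,0,0.4,-1],[0,0,0,0,0,0.3,-1],[0,0,0,0,0,0.2,-1],[0,0,0,0,0,0,-1],[0,0,0,0,0,0,-1]]])

```text
time: 11.37
tool_pos: [0.6503, 0.0661, 0.1444]
tool_rot: [-0.0, 0.782, 0.624, -0.0]
contact_force: [-0.9, 0.9, -0.4]
gripper_width: -0.004
```

```bash
python3 cs.py
python3 - <<'E'
from plant import grab_frame
import cv2
f=grab_frame("scene");cv2.imwrite("pics/c8.png",cv2.resize(f["frame"][100:240,290:450,::-1],None,fx=4.2,fy=4.2))
E
```

```text
t 11.3667 case TCP 0.1553 0.0006 0.1444 F [-0.86  0.86 -0.39] w -0.004 toolx in case -0.0 1.0
```

View pics/c8.png

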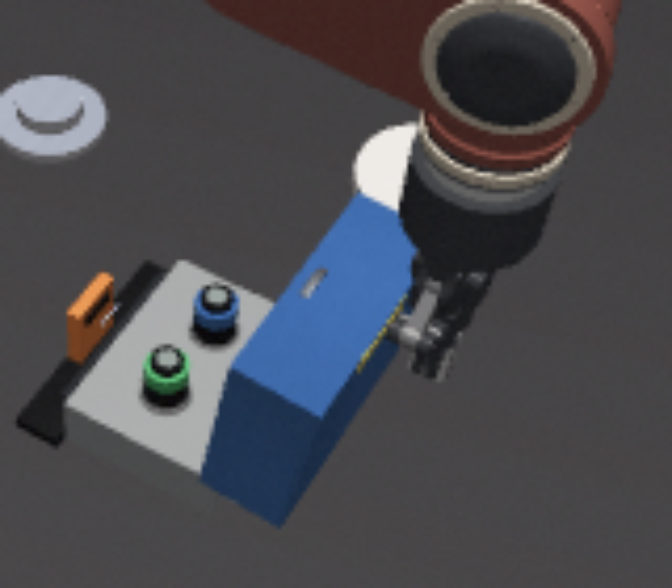

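The fingers are behind the lid's upper edge, near the yellow mark at crop (395,335), and touch nothing. Pushing it over slowly.

carry_out(moves=[[[0,0,0,0,-0.15,0,-1],[0,0,0,0,-0.15,0,-1],[0,0,0,0,-0.1,0,-1],[0,0,0,0,-0.1,-0.02,-1],[0,0,0,0,-0.1,-0.03,-1],[0,0,0,0,-0.1,-0.03,-1]]])

```text
time: 11.92
tool_pos: [0.6228, 0.0725, 0.1484]
tool_rot: [0.0, 0.781, 0.624, 0.0]
contact_force: [0.2, 0.5, 0.1]
gripper_width: 0.006
```

carry_out(moves=[[[0,0,0,0,-0.12,-0.05,-1],[0,0,0,0,-0.12,-0.05,-1],[0,0,0,0,-0.12,-0.04,-1],[0,0,0,0,-0.12,-0.04,-1],[0,0,0,0,-0.12,-0.03,-1]]])

```text
time: 12.33
tool_pos: [0.5993, 0.0778, 0.1566]
tool_rot: [0.0, 0.782, 0.624, 0.0]
contact_force: [0.2, -0.1, -0.1]
gripper_width: 0.003
```

```bash
python3 cs.py
python3 - <<'E'
from plant import grab_frame
import cv2
f=grab_frame("side");cv2.imwrite("pics/s9.png",cv2.resize(f["frame"][90:250,210:370,::-1],None,fx=3.7,fy=3.7))
E
```

```text
t 12.3333 case TCP 0.103 0.0007 0.1566 F [ 0.2  -0.1  -0.13] w 0.003 toolx in case -0.0 1.0
```

View pics/s9.png

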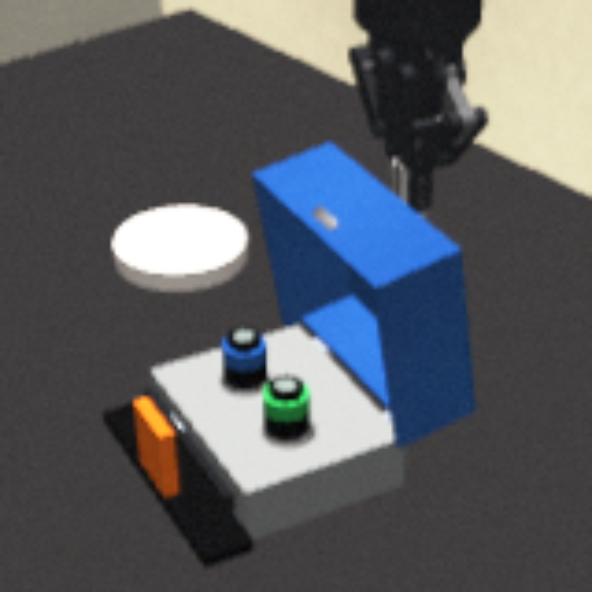

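carry_out(moves=[[[0,0,0,0,-0.15,-0.06,-1],[0,0,0,0,-0.18,-0.06,-1],[0,0,0,0,-0.18,-0.06,-1],[0,0,0,0,-0.18,-0.03,-1],[0,0,0,0,-0.18,0,-1],[0,0,0,0,-0.18,0,-1]]])

```text
time: 12.88
tool_pos: [0.558, 0.0872, 0.1649]
tool_rot: [0.0, 0.782, 0.624, 0.0]
contact_force: [0.5, -0.8, -0.2]
gripper_width: -0.002
```

carry_out(moves=[[[0,0,0,0,-0.15,0.02,-1],[0,0,0,0,-0.15,0.03,-1],[0,0,0,0,-0.15,0.03,-1],[0,0,0,0,-0.15,0.04,-1],[0,0,0,0,-0.15,0.05,-1],[0,0,0,0,-0.15,0.06,-1]]])

```text
time: 13.38
tool_pos: [0.5231, 0.0951, 0.1553]
tool_rot: [0.0, 0.782, 0.624, 0.0]
contact_force: [0.1, -0.2, 1.7]
gripper_width: 0.003
```

```bash
python3 cs.py
python3 - <<'E'
from plant import grab_frame
import cv2
f=grab_frame("side");cv2.imwrite("pics/s10.png",cv2.resize(f["frame"][90:250,210:370,::-1],None,fx=3.7,fy=3.7))
E
```

```text
t 13.3833 case TCP 0.0248 0.0007 0.1553 F [ 0.12 -0.17  1.73] w 0.003 toolx in case -0.0 1.0
```

View pics/s10.png

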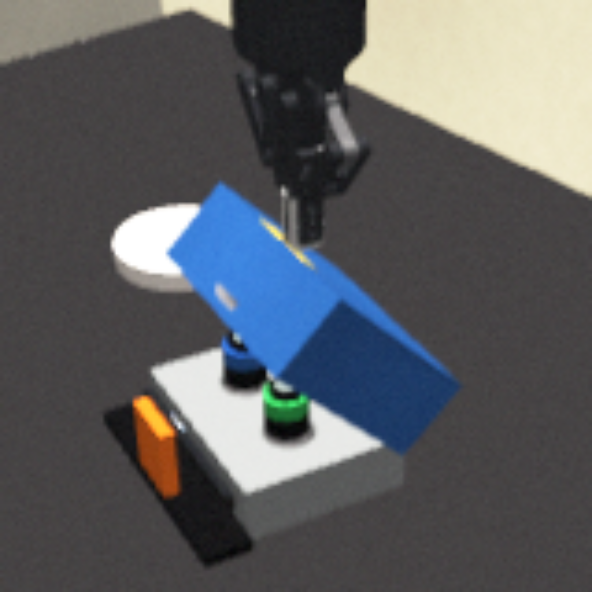

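The lid follows the fingertip, which is on the yellow mark at crop (290,240). Continuing down.

carry_out(moves=[[[0,0,0,0,-0.15,0.08,-1],[0,0,0,0,-0.15,0.1,-1],[0,0,0,0,-0.14,0.11,-1],[0,0,0,0,-0.14,0.12,-1],[0,0,0,0,-0.14,0.13,-1],[0,0,0,0,-0.12,0.14,-1]]])

```text
time: 13.93
tool_pos: [0.4901, 0.1026, 0.1277]
tool_rot: [-0.0, 0.782, 0.624, -0.0]
contact_force: [-1.1, -0.4, 1.2]
gripper_width: -0.003
```

carry_out(moves=[[[0,0,0,0,-0.12,0.12,-1],[0,0,0,0,-0.11,0.12,-1],[0,0,0,0,-0.1,0.1,-1],[0,0,0,0,-0.08,0.08,-1],[0,0,0,0,0,0,-1],[0,0,0,0,0,0,-1]]])

```text
time: 14.43
tool_pos: [0.4745, 0.106, 0.1113]
tool_rot: [-0.0, 0.782, 0.624, -0.0]
contact_force: [-0.3, 0.8, 0.8]
gripper_width: 0.0
```

```bash
python3 cs.py
python3 - <<'E'
from plant import grab_frame
import cv2
f=grab_frame("side");cv2.imwrite("pics/s11.png",cv2.resize(f["frame"][90:250,210:370,::-1],None,fx=3.7,fy=3.7))
E
```

```text
t 14.4333 case TCP -0.0249 0.0005 0.1113 F [-0.28  0.79  0.84] w 0.0 toolx in case -0.0 1.0
```

View pics/s11.png

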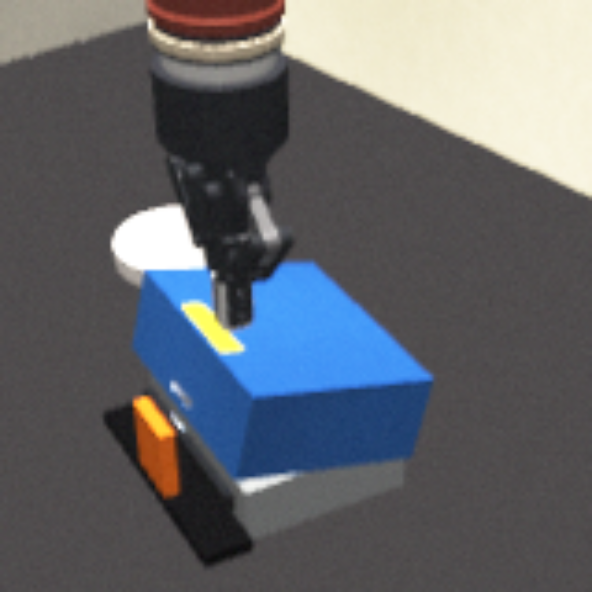

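carry_out(moves=[[[0,0,0,0,-0.12,0,-1],[0,0,0,0,-0.13,0,-1],[0,0,0,0,0,0.03,-1],[0,0,0,0,0,0.03,-1],[0,0,0,0,0,0.03,-1],[0,0,0,0,0,0.03,-1],[0,0,0,0,0,0,-1]]])

```text
time: 15.07
tool_pos: [0.4649, 0.1083, 0.1063]
tool_rot: [-0.0, 0.782, 0.624, -0.0]
contact_force: [-0.5, -0.3, 0.9]
gripper_width: -0.001
```

```bash
python3 cs.py
```

```text
t 15.0667 case TCP -0.0348 0.0006 0.1063 F [-0.45 -0.33  0.86] w -0.001 toolx in case -0.0 1.0
```

carry_out(moves=[[[0,0,0,0,-0.01,0.02,-1],[0,0,0,0,-0.01,0.02,-1],[0,0,0,0,-0.01,0.02,-1],[0,0,0,0,0,0,-1]]])

```text
time: 15.4
tool_pos: [0.4638, 0.1086, 0.104]
tool_rot: [-0.0, 0.782, 0.624, -0.0]
contact_force: [-0.9, 0.6, 0.7]
gripper_width: -0.002
```

carry_out(moves=[[[0,0,0,0,-0.01,0.015,-1],[0,0,0,0,-0.01,0.015,-1],[0,0,0,0,0,0,-1]]])

```text
time: 15.65
tool_pos: [0.4631, 0.1087, 0.103]
tool_rot: [0.0, 0.782, 0.624, 0.0]
contact_force: [-0.8, 0.2, 0.3]
gripper_width: -0.002
```

carry_out(moves=[[[0,0,0,0,-0.01,0.015,-1],[0,0,0,0,0,0.015,-1],[0,0,0,0,0,0,-1]]])

```text
time: 15.9
tool_pos: [0.4626, 0.1088, 0.1017]
tool_rot: [-0.0, 0.782, 0.624, -0.0]
contact_force: [-0.6, 0.5, 0.3]
gripper_width: 0.003
```

carry_out(moves=[[[0,0,0,0,0,0.015,-1],[0,0,0,0,0,0.015,-1],[0,0,0,0,0,0,-1]]])

```text
time: 16.15
tool_pos: [0.4627, 0.1088, 0.1006]
tool_rot: [-0.0, 0.782, 0.624, -0.0]
contact_force: [-0.5, 0.3, 1.7]
gripper_width: 0.002
```

carry_out(moves=[[[0,0,0,0,0,0.015,-1],[0,0,0,0,0,0.015,-1],[0,0,0,0,0,0,-1]]])

```text
time: 16.4
tool_pos: [0.4627, 0.1088, 0.0994]
tool_rot: [-0.0, 0.782, 0.624, -0.0]
contact_force: [-0.3, -0.6, 1.7]
gripper_width: 0.0
```

```bash
python3 cs.py
```

```text
t 16.4 case TCP -0.0371 0.0006 0.0994 F [-0.34 -0.57  1.73] w 0.0 toolx in case -0.0 1.0
```

carry_out(moves=[[[0,0,0,0,0,0.012,-1],[0,0,0,0,0,0.012,-1],[0,0,0,0,0,0,-1]]])

```text
time: 16.65
tool_pos: [0.4627, 0.1088, 0.0984]
tool_rot: [-0.0, 0.782, 0.624, -0.0]
contact_force: [-0.1, 0.4, 0.4]
gripper_width: -0.0
```

carry_out(moves=[[[0,0,0,0,0,0.012,-1],[0,0,0,0,0,0.012,-1],[0,0,0,0,0,0,-1]]])

```text
time: 16.9
tool_pos: [0.4627, 0.1088, 0.0975]
tool_rot: [-0.0, 0.782, 0.624, -0.0]
contact_force: [-0.6, 0.3, 0.7]
gripper_width: 0.004
```

carry_out(moves=[[[0,0,0,0,0,0.012,-1],[0,0,0,0,0,0,-1]]])

```text
time: 17.07
tool_pos: [0.4627, 0.1088, 0.097]
tool_rot: [-0.0, 0.782, 0.624, -0.0]
contact_force: [-1.1, -0.2, -0.1]
gripper_width: 0.003
```

carry_out(moves=[[[0,0,0,0,0,0.012,-1],[0,0,0,0,0,0,-1]]])

```text
time: 17.23
tool_pos: [0.4627, 0.1088, 0.0966]
tool_rot: [-0.0, 0.782, 0.624, -0.0]
contact_force: [-1.2, 0.2, 0.9]
gripper_width: -0.001
```

carry_out(moves=[[[0,0,0,0,0,0.012,-1],[0,0,0,0,0,0.012,-1],[0,0,0,0,0,0,-1]]])

```text
time: 17.48
tool_pos: [0.4627, 0.1089, 0.0963]
tool_rot: [-0.0, 0.782, 0.624, -0.0]
contact_force: [-3.5, -0.4, 5.4]
gripper_width: -0.002
```

carry_out(moves=[[[0,0,0,0,0,0.012,-1],[0,0,0,0,0,0.012,-1],[0,0,0,0,0,0,-1]]])

```text
time: 17.73
tool_pos: [0.4626, 0.1089, 0.0959]
tool_rot: [-0.0, 0.781, 0.624, -0.0]
contact_force: [-5.5, 0.4, 9.4]
gripper_width: 0.002
```

carry_out(moves=[[[0,0,0,0,0,0.012,-1],[0,0,0,0,0,0.012,-1],[0,0,0,0,0,0,-1]]])

```text
time: 17.98
tool_pos: [0.4624, 0.109, 0.0954]
tool_rot: [-0.001, 0.781, 0.624, -0.001]
contact_force: [-7.4, -0.6, 13.1]
gripper_width: -0.005
```

Contact with the catch began at z ≈ 0.0963. The forward drag, Fx = -7 N, comes from the lid face moving forward as it drops, so I relieve it by moving forward along with the press.

carry_out(moves=[[[0,0,0,0,-0.015,0,-1],[0,0,0,0,-0.015,0,-1],[0,0,0,0,0,0,-1]]])

```text
time: 18.23
tool_pos: [0.4623, 0.109, 0.0954]
tool_rot: [0.001, 0.781, 0.624, 0.0]
contact_force: [-4.0, -1.0, 10.3]
gripper_width: -0.004
```

carry_out(moves=[[[0,0,0,0,-0.02,0.006,-1],[0,0,0,0,-0.01,0.006,-1],[0,0,0,0,0,0,-1]]])

```text
time: 18.48
tool_pos: [0.4622, 0.109, 0.0954]
tool_rot: [0.002, 0.781, 0.624, 0.001]
contact_force: [-1.5, -1.2, 8.6]
gripper_width: 0.004
```

```bash
python3 cs.py
```

```text
t 18.4833 case TCP -0.0376 0.0007 0.0954 F [-1.46 -1.21  8.61] w 0.004 toolx in case -0.0 1.0
```

carry_out(moves=[[[0,0,0,0,-0.006,0.01,-1],[0,0,0,0,0,0,-1]]])

```text
time: 18.65
tool_pos: [0.4621, 0.1091, 0.0952]
tool_rot: [0.002, 0.781, 0.624, 0.001]
contact_force: [-1.3, -1.3, 9.9]
gripper_width: 0.001
```

carry_out(moves=[[[0,0,0,0,-0.006,0.01,-1],[0,0,0,0,0,0,-1]]])

```text
time: 18.82
tool_pos: [0.462, 0.1091, 0.095]
tool_rot: [0.002, 0.781, 0.624, 0.002]
contact_force: [-0.4, -1.3, 9.7]
gripper_width: -0.002
```

carry_out(moves=[[[0,0,0,0,-0.006,0.01,-1],[0,0,0,0,0,0,-1]]])

```text
time: 18.98
tool_pos: [0.4619, 0.1091, 0.0947]
tool_rot: [0.002, 0.781, 0.624, 0.002]
contact_force: [-0.6, -1.8, 10.6]
gripper_width: -0.002
```

carry_out(moves=[[[0,0,0,0,-0.005,0.01,-1],[0,0,0,0,-0.005,0.01,-1],[0,0,0,0,0,0,-1]]])

```text
time: 19.23
tool_pos: [0.4616, 0.1092, 0.0941]
tool_rot: [0.002, 0.781, 0.624, 0.002]
contact_force: [-1.7, -2.6, 11.1]
gripper_width: 0.002
```

carry_out(moves=[[[0,0,0,0,-0.005,0.01,-1],[0,0,0,0,-0.005,0.01,-1],[0,0,0,0,0,0,-1]]])

```text
time: 19.48
tool_pos: [0.4613, 0.1093, 0.0935]
tool_rot: [0.002, 0.781, 0.624, 0.002]
contact_force: [-1.7, -2.5, 11.7]
gripper_width: 0.002
```

carry_out(moves=[[[0,0,0,0,-0.005,0.01,-1],[0,0,0,0,0,0,-1]]])

```text
time: 19.65
tool_pos: [0.4604, 0.1096, 0.0915]
tool_rot: [0.001, 0.782, 0.624, 0.002]
contact_force: [1.5, 0.6, 5.6]
gripper_width: 0.004
```

carry_out(moves=[[[0,0,0,0,-0.005,0.01,-1],[0,0,0,0,0,0,-1]]])

```text
time: 19.82
tool_pos: [0.4604, 0.1096, 0.0914]
tool_rot: [0.002, 0.781, 0.624, 0.002]
contact_force: [0.4, -0.7, 7.2]
gripper_width: -0.001
```

carry_out(moves=[[[0,0,0,0,-0.005,0.01,-1],[0,0,0,0,0,0,-1]]])

```text
time: 19.98
tool_pos: [0.4604, 0.1096, 0.0913]
tool_rot: [0.002, 0.781, 0.624, 0.002]
contact_force: [0.8, -0.9, 9.6]
gripper_width: -0.0
```

carry_out(moves=[[[0,0,0,0,-0.005,0.01,-1],[0,0,0,0,0,0,-1]]])

```text
time: 20.15
tool_pos: [0.4604, 0.1096, 0.0913]
tool_rot: [0.002, 0.781, 0.624, 0.002]
contact_force: [0.0, -1.4, 10.4]
gripper_width: 0.001
```

It snapped: z jumped 2 mm while the force fell from 11.7 to 5.6 N, and it then met the stiff seal. Backing off.

carry_out(moves=[[[0,0,0,0,0,-0.05,-1],[0,0,0,0,0,-0.1,-1],[0,0,0,0,0,-0.4,-1],[0,0,0,0,0,-0.7,-1],[0,0,0,0,0,-0.7,-1],[0,0,0,0,0,-0.4,-1],[0,0,0,0,0,0,-1],[0,0,0,0,0,0,-1]]])

```text
time: 20.82
tool_pos: [0.4582, 0.1099, 0.183]
tool_rot: [0.0, 0.782, 0.624, 0.0]
contact_force: [0.2, 0.4, -0.2]
gripper_width: 0.001
```

carry_out(moves=[[[0,0,0,0,0,0,-1],[0,0,0,0,0,0,-1],[0,0,0,0,0,0,-1],[0,0,0,0,0,0,-1]]])

```text
time: 21.15
tool_pos: [0.4574, 0.1098, 0.1814]
tool_rot: [-0.001, 0.782, 0.624, -0.001]
contact_force: [-0.6, -0.2, -0.3]
gripper_width: -0.004
```

```bash
python3 cs.py
python3 - <<'E'
from h import *
from plant import grab_frame
S={n:grab_frame(n) for n in("side","scene")}
cv2.imwrite("pics/s12.png",S["side"]["frame"][:,:,::-1])
c=np.array([.4987,.1000]);yaw=-.2235;X=np.array([np.cos(yaw),np.sin(yaw)]);Y=np.array([-X[1],X[0]])
for n,f in S.items():
    P=pts(f);P=np.stack([(P[...,:2]-c)@X,(P[...,:2]-c)@Y,P[...,2]],-1)
    hsv=cv2.cvtColor(f["frame"],cv2.COLOR_RGB2HSV)
    m=((hsv[...,0]>95)&(hsv[...,0]<125)&(hsv[...,1]>120))
    m&=(P[...,2]>.075)&(P[...,2]<.12)&(np.abs(P[...,0])<.11)&(np.abs(P[...,1])<.07)
    q=P[m];s=np.linalg.lstsq(np.c_[q[:,0],np.ones(len(q))],q[:,2],rcond=None)[0];print(n,len(q),"lid slope",-s[0],s[1])
E
```

```text
t 21.15 case TCP -0.0424 0.0004 0.1814 F [-0.61 -0.15 -0.31] w -0.004 toolx in case -0.0 1.0
side 1736 lid slope 0.02892684334595973 0.08768585334261549
scene 1859 lid slope 0.06039083992139688 0.08974033835052238
```

View pics/s12.png

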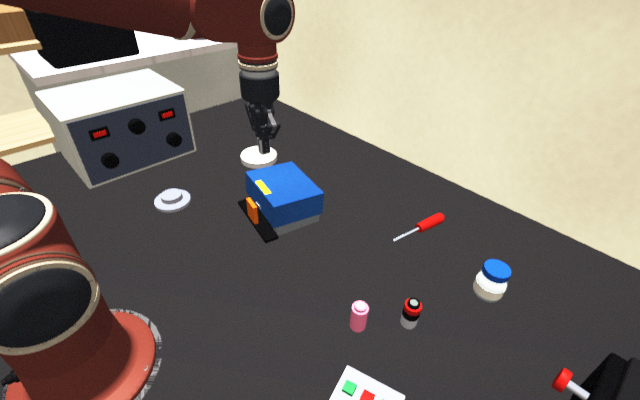

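The side view shows the lid shut, with the yellow mark at (263,187) and the slope about 0.03 to 0.06 rad. The tool is well clear and the other things have not moved. Handing in.

```bash
python3 -c "
from plant import ticket
print(ticket.job_done())"
```

```text
the job is handed in; nothing more can be done
None
```

The green-banded objective is in the empty well and the lid is caught shut; I handed the job in at about 21 s, with no verdict reported.

- **Objective:** it went in with no more than about 2 N at the wrist. After I let go it stood concentric in the well, at the same height as the blue one (tops at about 75 mm). I could not look at it again once the lid was down.
- **Lid:** I pushed it over from behind and pressed near the yellow mark. The catch snapped, with the force dropping from about 12 to 6 N. The highest force I read while pressing was about 15 N, against the 25 N limit. Forces were read only at the end of each short move, so a brief peak in between would not show.
- **Last checks:** about a second after I backed off, the lid was still shut and the tool was clear (91 mm above it). The red objective, chuck, jar, screwdriver and wafer box looked unmoved, judged by eye. The blue objective was last seen in its well, before the lid came down.
- **Disagreement:** the two cameras gave slightly different lid angles, 0.03 and 0.06 rad, both below the 0.13 limit.

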